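# Find the thread comb that fits the lead screw

### The arm

A 7-joint arm with a two-finger parallel gripper is mounted at the origin on a cart in front of the work surface, level with it; the furniture and walls round the work are solid. World frame = base frame: x ahead of the robot, y to its left, z up, the work surface at z = 0. Lengths are in m, angles in rad, forces in N, time in s.
With the tool pointing down it reaches from about 0.4 to 0.85 m from the base axis. Payload 4.4 kg.
Tool frame: the origin (TCP) lies midway between the tips of the shut fingers; the grasp point (between the pads) lies 19 mm behind it (manip.pinch_z is the distance from the TCP to the grasp point, in m); z points along the fingers, y is the line along which they close (so a half turn about z gives the same grasp; the last joint's range is limited). The gripper opens to 94 mm and grips with 3 to 60 N. Pads are 16 mm wide; open, the fingers measure 119 mm over their backs; the gripper's body (75 mm by 177 mm) begins 78 mm behind the grasp point.
Start: joints at [-1.371, 0.628, 0.038, 1.517, -0.027, 0.996, -0.02], TCP at [0.171, 0.627, 0.205] pointing down, gripper open.
Joint ranges: [-3.06, 3.06], [-0.37, 2.12], [-1.25, 1.32], [0.18, 2.47], [-1.1, 4.24], [0.23, 1.98], [-2.94, 2.94]. Speed limits (rad/s): [2.57, 2.57, 3.14, 3.14, 3.14, 3.14, 3.14].

### API

Orientations are given as a unit quaternion [x, y, z, w].
In Python, from rig import status, optics, job, manip gives the robot as it stands.
- The arm moves only by the tool apply_moves, never from a script. Its argument "targets" is a list of rows, each an object of numbers: "fingers": the closure, from 0 (fully open) to 1 (shut); "dx", "dy", "dz": the shift along the tool's x, y, z in mm; "turn": the turn about the tool's z in degrees. In form: [{"fingers": .., "dx": .., "dy": .., "dz": .., "turn": ..}, ...]. A call has 1 to 12 rows; each row shifts and turns the commanded pose from where the row before left it, along the tool's axes as they then stand; what a row does not reach is not made up. A row lasts 1/10 s, in which the tool goes at most 50 mm and 8.59 degrees, less where a joint would pass 70% of its speed; a pose out of reach is approached as far as the arm can. A call with a gripper value outside its range is refused whole. The fingers move at their own pace and stop on an object; "force" is the grip in N (left out, the last holds). Time passes only in rows, so rows that do not move let the fingers close. It gives the time, the measured TCP pose, the force, the opening and the grip force at its end, in the units of the state.
- status.state(): the state, without advancing time (a new reading comes with each control period).
- optics.capture(name): name is "scene" or "top"; returns a dict with "img" (384x512x3 uint8, red, green, blue), "vfov" (degrees; the focal length in pixels is half the picture's height over the tangent of half this angle, whatever the lens; pixels are square), "cx", "cy" (the principal point, pixels), "R" (3x3) and "t" (3): a world point X has camera coordinates R X + t. Camera axes: x right, y down, z forward; pixel columns grow to the right and rows downward; lengths in m; the calibration is good to about 2 mm. A picture is of the moment at which its call begins. There is no depth.
- job.hand_in(): hands the job in; it is judged then, once.
The state is a dict: "t": time; "joint_pos": joint angles; "qvel": joint speeds; "joint_torque": joint torques, N m; "tool_pos": TCP position; "tcp_rot": TCP orientation; "ft_force": force on the tool from outside, world axes, zero at the start; "ft_torque": the same for the moment, N m; "opening": finger opening in m; "grasp_force": force on a finger pad.
Only numpy, scipy, OpenCV 4.12 (cv2) and the standard library are available. Lean on these libraries where they do the work, as an engineer would, in place of code of your own. Each camera call takes 0.05 s, during which the arm holds its last target. There are 200 camera calls.

### The job

Find out which of the three pitch-comb leaves fits the lead screw in the stand at the front of the bench: set a leaf into the stand's forks with its teeth on the thread, and feel along the thread, pressing lightly, whether it drops fully home. Press the one that fits home with a definite push of about 5 to 15 N and leave it there, upright and let go, with the two others standing in the rack. Never push on the screw or its stand with more than 40 N, and leave everything else on the bench alone.

Things in the scene. Friction and masses are not known exactly. Their poses are not given: they have to be found in the camera images.
- leaf_red_grip (a point): Centre of the red handle of an upright loose pitch-comb leaf, x along the blade, z up. All three leaves: steel blade 100 (x) x 8 (y) x 18 mm tall, comb teeth 4 mm deep under its middle, handle 26 (x) x 14 (y) x 50 tall on top (grip it either way); 90 g. This point is 48 mm above the tooth tips, 44 above the blade's lower edge, 26 above its top edge.
- leaf_yellow_grip (a point): Centre of the yellow handle of an upright loose pitch-comb leaf, x along the blade, z up. Same as the red one but for tooth pitch: the leaves have 6, 7 and 8 mm, which is which is not told. A leaf is the same either way round. They start in the rack's three slots in any order.
- leaf_blue_grip (a point): Centre of the blue handle of an upright loose pitch-comb leaf, x along the blade, z up. Same as the red one but for tooth pitch. On a thread of another pitch it rides on the crests and never drops in.
- screw_a: Fixed stand with a lead screw along its x; origin at the centre of its underside. The one to check is that with x < 0.62 m. All three: base 136 x 64 x 12 mm; screw axis 40 mm up, crest radius 14, root 10 (mm). 36 to 48 mm either side of the middle an upright fork takes the blade ends: slot 14 wide over the axis, from 47 up to the tips at 74, 5 mm chamfers.
- screw_b: Fixed stand with a lead screw along its x; origin at the centre of its underside. The one to check is that with x < 0.62 m. Like screw_a but for pitch. A leaf goes in with its x along the stand's x; handle centre 102 mm above the origin while it rides on the crests, 98 when fully meshed (flanks 15 degrees, 0.5 mm play each side). It can slide 8 mm along either way.
- screw_c: Fixed stand with a lead screw along its x; origin at the centre of its underside. The one to check is that with x < 0.62 m. Like screw_a but for pitch (6, 7, 8 mm, not told which). How the crests lie along the screw is not given: press lightly and slide along, one pitch at most, till it drops. The screw neither turns nor slides. The stands at x > 0.62 are put away.
- rack: Fixed leaf rack: base 116 (x) x 170 (y) x 8 mm, origin at the centre of its underside. Three slots along x at y = -55, 0, +55 mm: forks 33 to 47 mm either side of the middle, tips 30 mm up, slot 12 wide, 6 mm chamfers. A leaf stands on its tooth tips on the base, handle centre 56 mm above the origin.
- beaker: Bystander: small clear beaker, 61 mm wide, 70 mm tall; origin at the centre of its underside. Leave it alone.
- dropper_bottle: Bystander: small white dropper bottle with a red top, 30 mm wide, 91 mm tall; origin at the centre of its underside. Leave it alone.
- green_bottle: Bystander: white reagent bottle with a green cap, 50 mm wide, 118 mm tall; origin at the centre of its underside. Leave it alone.
- bench_timer: Bystander: white bench timer lying on its back, 58x62x20 mm; origin at the centre of its underside. Leave it alone.
- specimen_cup: Bystander: clear specimen cup, 50 mm wide, 79 mm tall; origin at the centre of its underside. Leave it alone.
- incubator_box: Fixed black incubator at the back, 364 (x) x 280 (y) x 300 mm, origin at the centre of its underside; its front and door handle come forward to about x = 0.53 m, so keep arm and gripper in front of that. A tall analyser on a wooden plinth fills the left of the bench (y > 0.45 m, x > 0.42 m).

How it is judged:
On the way:
1. a leaf is fully home in the thread of the front screw and pressed there with more than 4 N (((height (world z) of leaf_red_grip between 0.094 and 0.0995 m and world x of leaf_red_grip below 0.62 m and (horizontal distance between leaf_red_grip and screw_a below 0.013 m or horizontal distance between leaf_red_grip and screw_b below 0.013 m or horizontal distance between leaf_red_grip and screw_c below 0.013 m) and angle between leaf_red_grip's own z axis and vertical below 0.1 rad and (contact force between leaf_red and screw_a above 4 N or contact force between leaf_red and screw_b above 4 N or contact force between leaf_red and screw_c above 4 N)) or (height (world z) of leaf_yellow_grip between 0.094 and 0.0995 m and world x of leaf_yellow_grip below 0.62 m and (horizontal distance between leaf_yellow_grip and screw_a below 0.013 m or horizontal distance between leaf_yellow_grip and screw_b below 0.013 m or horizontal distance between leaf_yellow_grip and screw_c below 0.013 m) and angle between leaf_yellow_grip's own z axis and vertical below 0.1 rad and (contact force between leaf_yellow and screw_a above 4 N or contact force between leaf_yellow and screw_b above 4 N or contact force between leaf_yellow and screw_c above 4 N)) or (height (world z) of leaf_blue_grip between 0.094 and 0.0995 m and world x of leaf_blue_grip below 0.62 m and (horizontal distance between leaf_blue_grip and screw_a below 0.013 m or horizontal distance between leaf_blue_grip and screw_b below 0.013 m or horizontal distance between leaf_blue_grip and screw_c below 0.013 m) and angle between leaf_blue_grip's own z axis and vertical below 0.1 rad and (contact force between leaf_blue and screw_a above 4 N or contact force between leaf_blue and screw_b above 4 N or contact force between leaf_blue and screw_c above 4 N)))), for 0.2 s.
At the end, for the whole second after the job is handed in: One leaf stands home in the front screw's thread (handle centre under 99.5 mm above the bench, within 13 mm of the stand's middle, upright within 0.1 rad), the two others upright (0.15 rad) on the rack's base in its slots (within 20 mm along); all at rest (((height (world z) of leaf_red_grip between 0.094 and 0.0995 m and world x of leaf_red_grip below 0.62 m and (horizontal distance between leaf_red_grip and screw_a below 0.013 m or horizontal distance between leaf_red_grip and screw_b below 0.013 m or horizontal distance between leaf_red_grip and screw_c below 0.013 m) and angle between leaf_red_grip's own z axis and vertical below 0.1 rad and height (world z) of leaf_yellow_grip between 0.05 and 0.06 m and x of leaf_yellow_grip in the frame of rack between -0.02 and 0.02 m and y of leaf_yellow_grip in the frame of rack between -0.075 and 0.075 m and angle between each of leaf_yellow_grip, leaf_blue_grip's own z axis and vertical below 0.15 rad and height (world z) of leaf_blue_grip between 0.05 and 0.06 m and x of leaf_blue_grip in the frame of rack between -0.02 and 0.02 m and y of leaf_blue_grip in the frame of rack between -0.075 and 0.075 m) or (height (world z) of leaf_yellow_grip between 0.094 and 0.0995 m and world x of leaf_yellow_grip below 0.62 m and (horizontal distance between leaf_yellow_grip and screw_a below 0.013 m or horizontal distance between leaf_yellow_grip and screw_b below 0.013 m or horizontal distance between leaf_yellow_grip and screw_c below 0.013 m) and angle between leaf_yellow_grip's own z axis and vertical below 0.1 rad and height (world z) of leaf_red_grip between 0.05 and 0.06 m and x of leaf_red_grip in the frame of rack between -0.02 and 0.02 m and y of leaf_red_grip in the frame of rack between -0.075 and 0.075 m and angle between each of leaf_red_grip, leaf_blue_grip's own z axis and vertical below 0.15 rad and height (world z) of leaf_blue_grip between 0.05 and 0.06 m and x of leaf_blue_grip in the frame of rack between -0.02 and 0.02 m and y of leaf_blue_grip in the frame of rack between -0.075 and 0.075 m) or (height (world z) of leaf_blue_grip between 0.094 and 0.0995 m and world x of leaf_blue_grip below 0.62 m and (horizontal distance between leaf_blue_grip and screw_a below 0.013 m or horizontal distance between leaf_blue_grip and screw_b below 0.013 m or horizontal distance between leaf_blue_grip and screw_c below 0.013 m) and angle between leaf_blue_grip's own z axis and vertical below 0.1 rad and height (world z) of leaf_red_grip between 0.05 and 0.06 m and x of leaf_red_grip in the frame of rack between -0.02 and 0.02 m and y of leaf_red_grip in the frame of rack between -0.075 and 0.075 m and angle between each of leaf_red_grip, leaf_yellow_grip's own z axis and vertical below 0.15 rad and height (world z) of leaf_yellow_grip between 0.05 and 0.06 m and x of leaf_yellow_grip in the frame of rack between -0.02 and 0.02 m and y of leaf_yellow_grip in the frame of rack between -0.075 and 0.075 m)) and linear speed of each of leaf_red, leaf_yellow, leaf_blue below 0.02 m/s and angular speed of each of leaf_red, leaf_yellow, leaf_blue below 0.2 rad/s); the robot touches nothing.
It fails at once if a screw or its stand is pressed with more than 40 N (contact force between any of screw_a, screw_b, screw_c and anything else above 40 N).
It fails at once if a bystander is moved more than 30 mm (distance of any of beaker, dropper_bottle, green_bottle, bench_timer, specimen_cup from where it was at the start of the episode above 0.03 m).
It also fails if it takes over 72 s, if anything falls off the work surface, if the arm or the gripper's body presses on something with over 40 N, if the wrist force passes 120 N, or if a joint passes its speed limit or range.

## Working session

There is one attempt and no reset: what is moved stays moved. The work goes in short steps, Python scripts to look and compute and a tool call to move; the robot and the scene stay as the last step left them, time stands still between calls to the robot, and variables do not carry over. Pictures are saved under pics/ and viewed, at most 10 in all, crops included, and the job is handed in when it is done.

Besides the shell and the picture viewer there is one more tool, called after "Request:" as a command line: name --argument value ..., lists and objects as JSON in quotes. apply_moves: Moves the arm, as the interface text tells. Its arguments: {"type":"object","properties":{"targets":{"type":"array"},"force":{"type":"number"}},"required":["targets"]}

```bash
mkdir -p pics; cat > h.py <<'E'
import numpy as np, cv2
from rig import status, optics, job, manip
def f(c): return c["img"].shape[0]/2/np.tan(np.radians(c["vfov"])/2)
def ray(c,u,v):
    R=np.array(c["R"]);t=np.array(c["t"])
    return -R.T@t, R.T@np.array([(u-c["cx"])/f(c),(v-c["cy"])/f(c),1])
def onz(c,u,v,z):
    o,d=ray(c,u,v); return o+d*(z-o[2])/d[2]
def proj(c,X):
    p=np.array(c["R"])@np.array(X)+np.array(c["t"]); return c["cx"]+f(c)*p[0]/p[2], c["cy"]+f(c)*p[1]/p[2]
def save(c,n,crop=None,s=1):
    im=c["img"][...,::-1]
    if crop: im=im[crop[1]:crop[3],crop[0]:crop[2]]
    cv2.imwrite("pics/"+n,cv2.resize(im,None,fx=s,fy=s,interpolation=cv2.INTER_CUBIC))
E
python3 - <<'E'
from h import *
s=status.state();print(s["tool_pos"],s["tcp_rot"],s["opening"],s["ft_force"],manip.pinch_z)
for n in("scene","top"):
    c=optics.capture(n);save(c,n+".png",s=1.5);print(n,c["vfov"],c["cx"],c["cy"],-np.array(c["R"]).T@c["t"],np.round(c["R"],2).tolist())
E
```

```text
[0.17054792 0.62651935 0.20455563] [ 1.32518432e-01  9.91180075e-01 -9.54495643e-04 -1.13128346e-04] 0.09393541245100417 [ 0.01582956 -0.72702908  0.44194643] 0.0188
scene 48.318946057091175 250.9852610287841 194.2030579742273 [-0.20912481 -0.76952694  1.02273846] [[0.62, -0.79, -0.02], [-0.55, -0.41, -0.72], [0.56, 0.46, -0.69]]
top 45.62789345172688 253.40976203560632 188.73215134269847 [ 0.41891658 -0.14687028  1.3634881 ] [[-0.0, -1.0, -0.01], [-0.99, 0.0, -0.11], [0.11, 0.0, -0.99]]
```

View pics/top.png

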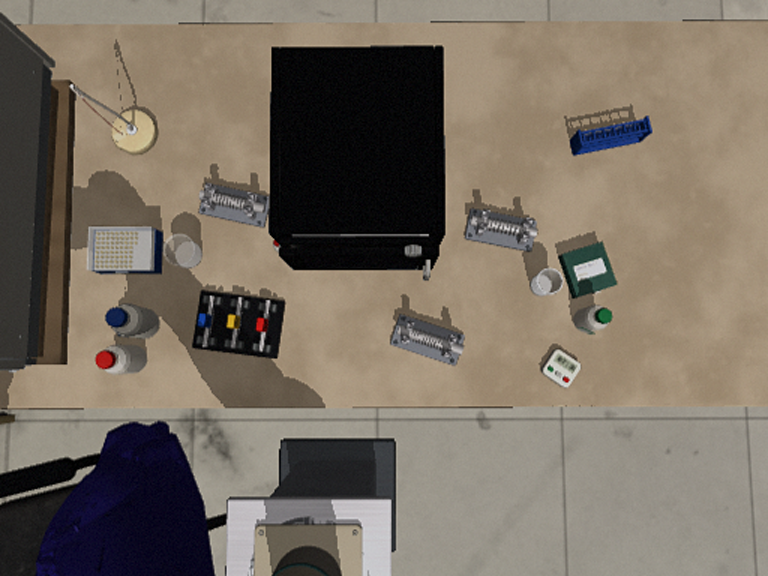

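View pics/scene.png

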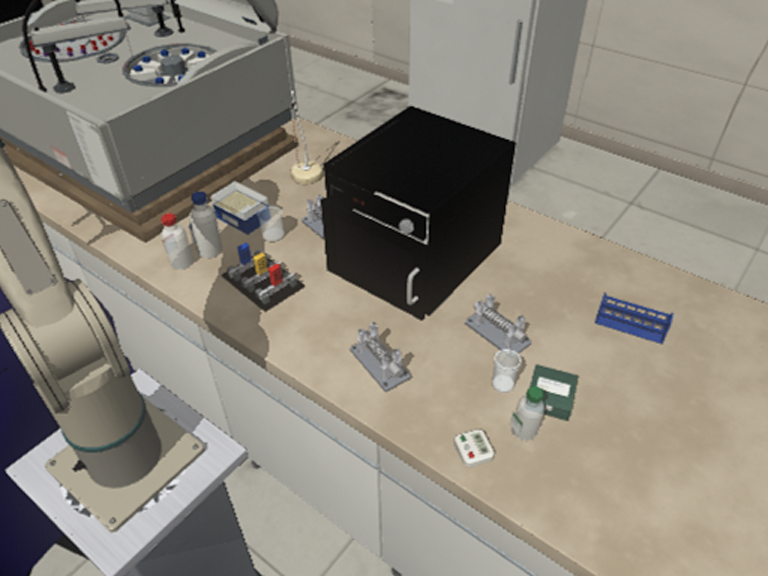

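The top view shows the rack near (238,323) with blue, yellow and red handles from left to right, and the front stand near (428,338). In the scene view the stand is at (380,355) and the rack at (262,278). I'll measure these with masks next.

```bash
python3 - <<'E'
from h import *
c=optics.capture("top");im=c["img"]
hsv=cv2.cvtColor(im,cv2.COLOR_RGB2HSV);H,S,V=[hsv[...,i].astype(int) for i in range(3)]
# rack & handles in region
box=np.zeros(H.shape,bool);box[185:245,122:195]=1
for n,m in(("red",((H<6)|(H>174))&(S>150)&(V>80)),("yellow",(H>18)&(H<32)&(S>150)&(V>100)),("blue",(H>105)&(H<125)&(S>120)&(V>60))):
    m=m&box;ys,xs=np.nonzero(m);r=cv2.minAreaRect(np.c_[xs,ys].astype(np.float32));print(n,len(xs),xs.mean(),ys.mean(),r,onz(c,xs.mean(),ys.mean(),.081))
def rect(m,z,name):
    m=cv2.morphologyEx(m.astype(np.uint8),cv2.MORPH_CLOSE,np.ones((5,5)))
    cs,_=cv2.findContours(m,0,1);k=max(cs,key=cv2.contourArea).reshape(-1,2)
    W=np.array([onz(c,u,v,z)[:2] for u,v in k],np.float32)*1000
    r=cv2.minAreaRect(W);print(name,r,cv2.boxPoints(r).round(1).tolist(), cv2.contourArea(k))
rect(box&(V<45)&(S<256),.008,"rack")
b2=np.zeros(H.shape,bool);b2[200:250,252:318]=1
print("samples bench",hsv[240,262],hsv[205,310],"stand",hsv[233,266],hsv[237,300])
rect(b2&(S<40),.012,"stand")
save(c,"topcrop.png",(120,180,320,250),4)
c=optics.capture("scene");save(c,"sccrop.png",(140,150,290,265),5)
E
```

```text
red 44 172.8409090909091 215.95454545454547 ((172.5, 216.0), (8.0, 5.0), 90.0) [0.48363121 0.08626474 0.081     ]
yellow 42 153.5952380952381 213.8095238095238 ((153.53846740722656, 213.80770874023438), (4.510671138763428, 8.43299388885498), 11.309932708740234) [0.48987871 0.14054906 0.081     ]
blue 40 134.05 212.9 ((134.0, 213.0), (8.0, 4.0), 90.0) [0.49265975 0.19567191 0.081     ]
rack ((487.919921875, 141.2928009033203), (169.8792724609375, 114.91584777832031), 82.49868774414062) [[419.8999938964844, 64.5999984741211], [533.7999877929688, 49.599998474121094], [556.0, 218.0], [442.0, 233.0]] 2106.5
samples bench [ 17  67 164] [ 16  63 169] stand [ 17  68 168] [110   8  97]
stand ((455.8132629394531, -233.66441345214844), (139.71067810058594, 64.16342163085938), 71.90628051757812) [[403.6000061035156, -290.1000061035156], [464.6000061035156, -310.0], [508.0, -177.1999969482422], [447.0, -157.3000030517578]] 947.0
```

View pics/topcrop.png

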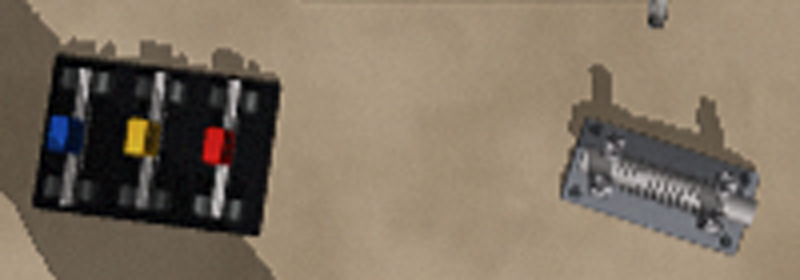

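View pics/sccrop.png

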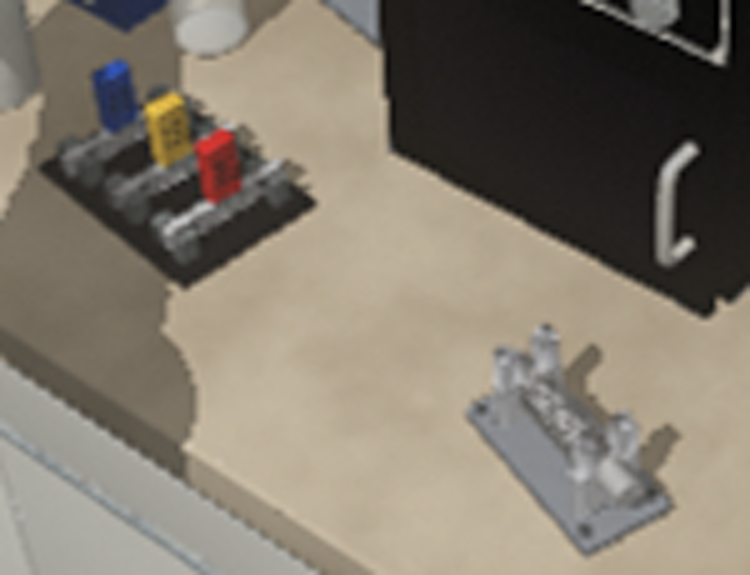

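The crops show clean leaves in the rack slots, the stand's forks, and a knob on the stand's right end at (740,208) in the top crop. The rack is about (488,141) at -7.5°, and the stand about (456,-232) at 71.9°. I'll close the gripper along the leaf's x and start with yellow.

```bash
cat >> h.py <<'E'
def plan(goal,th_goal,n):
    """print rounded per-row shift for a straight line with even turning; goal TCP mm, tool-y heading deg"""
    s=status.state();p=np.array(s["tool_pos"])*1000;x,y,z,w=s["tcp_rot"]
    th=np.degrees(np.arctan2(1-2*(x*x+z*z),2*(x*y-w*z)))
    turn=(th-th_goal+180)%360-180
    d=(np.array(goal)-p)
    print("now",p.round(1),"head",round(th,1),"delta",d.round(1),"turn",round(turn,1),"F",np.round(s["ft_force"],1),"open",round(s["opening"]*1e3,1),"t",s["t"])
    for k in range(n):
        a=np.radians(th-turn*k/n);q=d/n
        print(f'{{"dx":{-np.sin(a)*q[0]+np.cos(a)*q[1]:.1f},"dy":{np.cos(a)*q[0]+np.sin(a)*q[1]:.1f},"dz":{-q[2]:.1f},"turn":{turn/n:.2f}}}')
E
python3 -c "
from h import *
plan([440,160,180],-7.5,12);plan([440,160,180],-7.5,24)"
```

```text
now [170.6 626.8 204.9] head 74.8 delta [ 269.4 -466.8  -24.9] turn 82.3 F [ 0.1 -0.4 -0.1] open 94.1 t 0.2
{"dx":-31.9,"dy":-31.6,"dz":2.1,"turn":6.86}
{"dx":-35.4,"dy":-27.6,"dz":2.1,"turn":6.86}
{"dx":-38.5,"dy":-23.2,"dz":2.1,"turn":6.86}
{"dx":-41.0,"dy":-18.4,"dz":2.1,"turn":6.86}
{"dx":-42.9,"dy":-13.4,"dz":2.1,"turn":6.86}
{"dx":-44.2,"dy":-8.2,"dz":2.1,"turn":6.86}
{"dx":-44.8,"dy":-2.9,"dz":2.1,"turn":6.86}
{"dx":-44.8,"dy":2.5,"dz":2.1,"turn":6.86}
{"dx":-44.2,"dy":7.8,"dz":2.1,"turn":6.86}
{"dx":-43.0,"dy":13.1,"dz":2.1,"turn":6.86}
{"dx":-41.1,"dy":18.1,"dz":2.1,"turn":6.86}
{"dx":-38.6,"dy":22.9,"dz":2.1,"turn":6.86}
now [170.6 626.8 204.9] head 74.8 delta [ 269.4 -466.8  -24.9] turn 82.3 F [ 0.1 -0.4 -0.1] open 94.1 t 0.2
{"dx":-15.9,"dy":-15.8,"dz":1.0,"turn":3.43}
{"dx":-16.9,"dy":-14.8,"dz":1.0,"turn":3.43}
{"dx":-17.7,"dy":-13.8,"dz":1.0,"turn":3.43}
{"dx":-18.5,"dy":-12.7,"dz":1.0,"turn":3.43}
{"dx":-19.2,"dy":-11.6,"dz":1.0,"turn":3.43}
{"dx":-19.9,"dy":-10.4,"dz":1.0,"turn":3.43}
{"dx":-20.5,"dy":-9.2,"dz":1.0,"turn":3.43}
{"dx":-21.0,"dy":-8.0,"dz":1.0,"turn":3.43}
{"dx":-21.4,"dy":-6.7,"dz":1.0,"turn":3.43}
{"dx":-21.8,"dy":-5.4,"dz":1.0,"turn":3.43}
{"dx":-22.1,"dy":-4.1,"dz":1.0,"turn":3.43}
{"dx":-22.3,"dy":-2.8,"dz":1.0,"turn":3.43}
{"dx":-22.4,"dy":-1.4,"dz":1.0,"turn":3.43}
{"dx":-22.5,"dy":-0.1,"dz":1.0,"turn":3.43}
{"dx":-22.4,"dy":1.3,"dz":1.0,"turn":3.43}
{"dx":-22.3,"dy":2.6,"dz":1.0,"turn":3.43}
{"dx":-22.1,"dy":3.9,"dz":1.0,"turn":3.43}
{"dx":-21.8,"dy":5.2,"dz":1.0,"turn":3.43}
{"dx":-21.5,"dy":6.5,"dz":1.0,"turn":3.43}
{"dx":-21.1,"dy":7.8,"dz":1.0,"turn":3.43}
{"dx":-20.6,"dy":9.1,"dz":1.0,"turn":3.43}
{"dx":-20.0,"dy":10.3,"dz":1.0,"turn":3.43}
{"dx":-19.3,"dy":11.4,"dz":1.0,"turn":3.43}
{"dx":-18.6,"dy":12.6,"dz":1.0,"turn":3.43}
```

Request:
apply_moves --targets '[{"fingers":0.45,"dx":-16,"dy":-16,"dz":0,"turn":3.5},{"fingers":0.45,"dx":-17,"dy":-15,"dz":0,"turn":3.5},{"fingers":0.45,"dx":-18,"dy":-14,"dz":0,"turn":3.5},{"fingers":0.45,"dx":-18.5,"dy":-12.5,"dz":0,"turn":3.5},{"fingers":0.45,"dx":-19,"dy":-11.5,"dz":0,"turn":3.5},{"fingers":0.45,"dx":-20,"dy":-10.5,"dz":0,"turn":3.5},{"fingers":0.45,"dx":-20.5,"dy":-9,"dz":0,"turn":3.5},{"fingers":0.45,"dx":-21,"dy":-8,"dz":0,"turn":3.5},{"fingers":0.45,"dx":-21.5,"dy":-6.5,"dz":0,"turn":3.5},{"fingers":0.45,"dx":-22,"dy":-5.5,"dz":0,"turn":3.5},{"fingers":0.45,"dx":-22,"dy":-4,"dz":0,"turn":3.5},{"fingers":0.45,"dx":-22,"dy":-3,"dz":0,"turn":3.5}]' --force 15

```text
t: 1.4
tool_pos: [0.3049, 0.3912, 0.2055]
tcp_rot: [0.481, 0.877, 0.0, 0.0]
ft_force: [-0.9, -0.9, -0.0]
opening: 0.0517
grasp_force: 0.0
```

```bash
python3 -c "
from h import *
plan([488,141,120],-7.5,12)"
```

```text
now [304.9 391.2 205.5] head 32.5 delta [ 183.1 -250.2  -85.5] turn 40.0 F [-0.9 -0.9 -0. ] open 51.7 t 1.4
{"dx":-25.8,"dy":1.7,"dz":7.1,"turn":3.33}
{"dx":-25.6,"dy":3.2,"dz":7.1,"turn":3.33}
{"dx":-25.4,"dy":4.6,"dz":7.1,"turn":3.33}
{"dx":-25.1,"dy":6.1,"dz":7.1,"turn":3.33}
{"dx":-24.7,"dy":7.6,"dz":7.1,"turn":3.33}
{"dx":-24.2,"dy":9.0,"dz":7.1,"turn":3.33}
{"dx":-23.7,"dy":10.4,"dz":7.1,"turn":3.33}
{"dx":-23.0,"dy":11.7,"dz":7.1,"turn":3.33}
{"dx":-22.3,"dy":13.1,"dz":7.1,"turn":3.33}
{"dx":-21.5,"dy":14.3,"dz":7.1,"turn":3.33}
{"dx":-20.6,"dy":15.6,"dz":7.1,"turn":3.33}
{"dx":-19.7,"dy":16.7,"dz":7.1,"turn":3.33}
```

Request:
apply_moves --targets '[{"fingers":0.45,"dx":-26,"dy":1.5,"dz":6,"turn":3.5},{"fingers":0.45,"dx":-25.5,"dy":3,"dz":6,"turn":3.5},{"fingers":0.45,"dx":-25.5,"dy":4.5,"dz":6,"turn":3.5},{"fingers":0.45,"dx":-25,"dy":6,"dz":6,"turn":3.5},{"fingers":0.45,"dx":-24.5,"dy":7.5,"dz":6,"turn":3.5},{"fingers":0.45,"dx":-24,"dy":9,"dz":6,"turn":3.5},{"fingers":0.45,"dx":-23.5,"dy":10.5,"dz":6,"turn":3.5},{"fingers":0.45,"dx":-23,"dy":12,"dz":6,"turn":3.5},{"fingers":0.45,"dx":-22,"dy":13,"dz":6,"turn":3.5},{"fingers":0.45,"dx":-21.5,"dy":14.5,"dz":6,"turn":3.5},{"fingers":0.45,"dx":-20.5,"dy":15.5,"dz":6,"turn":3.5},{"fingers":0.45,"dx":-19.5,"dy":16.5,"dz":6,"turn":1.5}]'

```text
t: 2.6
tool_pos: [0.4844, 0.1396, 0.1332]
tcp_rot: [0.752, 0.66, 0.0, 0.0]
ft_force: [-0.4, 0.4, 0.3]
opening: 0.0517
grasp_force: 0.0
```

```bash
python3 -c "
from h import *
plan([488,141,37],-7.5,1)
c=optics.capture('scene');save(c,'g1.png',(130,110,270,230),5)"
```

```text
now [484.4 139.6 133.2] head -7.5 delta [  3.6   1.4 -96.2] turn 0.0 F [-0.4  0.4  0.3] open 51.7 t 2.6
{"dx":1.9,"dy":3.3,"dz":96.2,"turn":0.03}
```

View pics/g1.png

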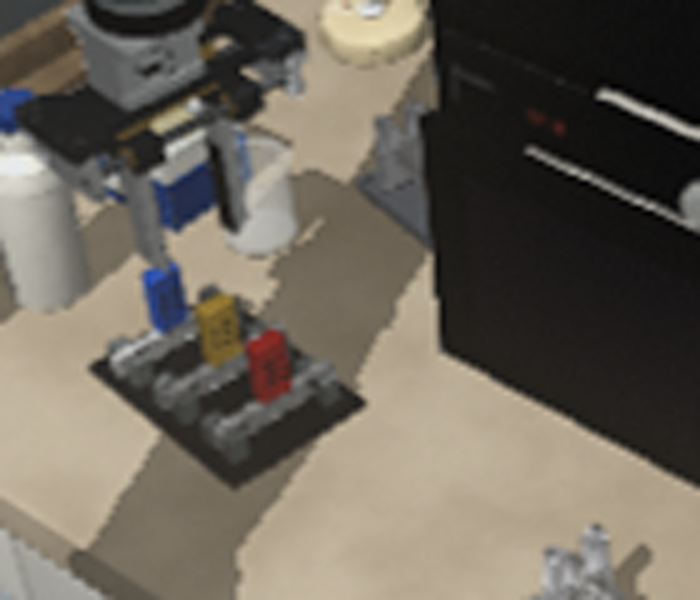

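The fingers at (150,230) and (235,185) straddle the yellow handle along the blade at (218,330). I'll go down and grip.

Request:
apply_moves --targets '[{"fingers":0.45,"dx":2,"dy":3,"dz":16},{"fingers":0.45,"dz":20},{"fingers":0.45,"dz":20},{"fingers":0.45,"dz":20},{"fingers":0.45,"dz":12},{"fingers":0.45,"dz":8},{"fingers":0.9},{"fingers":0.9},{"fingers":0.9},{"fingers":0.9},{"fingers":0.9}]' --force 25

```text
invalid input
```

Request:
apply_moves --targets '[{"fingers":0.45,"dx":2,"dy":3,"dz":16,"turn":0},{"fingers":0.45,"dx":0,"dy":0,"dz":20,"turn":0},{"fingers":0.45,"dx":0,"dy":0,"dz":20,"turn":0},{"fingers":0.45,"dx":0,"dy":0,"dz":20,"turn":0},{"fingers":0.45,"dx":0,"dy":0,"dz":12,"turn":0},{"fingers":0.45,"dx":0,"dy":0,"dz":8,"turn":0},{"fingers":0.9,"dx":0,"dy":0,"dz":0,"turn":0},{"fingers":0.9,"dx":0,"dy":0,"dz":0,"turn":0},{"fingers":0.9,"dx":0,"dy":0,"dz":0,"turn":0},{"fingers":0.9,"dx":0,"dy":0,"dz":0,"turn":0}]' --force 25

```text
t: 3.65
tool_pos: [0.4879, 0.1432, 0.0382]
tcp_rot: [0.75, 0.661, 0.001, 0.0]
ft_force: [1.0, 0.0, 0.6]
opening: 0.0259
grasp_force: 25.0
```

Request:
apply_moves --targets '[{"fingers":0.9,"dx":0,"dy":0,"dz":-12,"turn":0},{"fingers":0.9,"dx":0,"dy":0,"dz":-20,"turn":0},{"fingers":0.9,"dx":0,"dy":0,"dz":-25,"turn":0},{"fingers":0.9,"dx":0,"dy":0,"dz":-25,"turn":0},{"fingers":0.9,"dx":0,"dy":-15,"dz":-18,"turn":0},{"fingers":0.9,"dx":0,"dy":-25,"dz":0,"turn":0},{"fingers":0.9,"dx":0,"dy":-20,"dz":0,"turn":0}]'

```text
t: 4.35
tool_pos: [0.4265, 0.1508, 0.1389]
tcp_rot: [0.75, 0.661, 0.001, -0.0]
ft_force: [-0.5, -0.4, -1.3]
opening: 0.0256
grasp_force: 25.0
```

Request:
apply_moves --targets '[{"fingers":0.9,"dx":0,"dy":0,"dz":0,"turn":8.4},{"fingers":0.9,"dx":0,"dy":0,"dz":0,"turn":8.4},{"fingers":0.9,"dx":0,"dy":0,"dz":0,"turn":8.4},{"fingers":0.9,"dx":0,"dy":0,"dz":0,"turn":8.4},{"fingers":0.9,"dx":0,"dy":0,"dz":0,"turn":8.4},{"fingers":0.9,"dx":0,"dy":0,"dz":0,"turn":8.4},{"fingers":0.9,"dx":0,"dy":0,"dz":0,"turn":8.4},{"fingers":0.9,"dx":0,"dy":0,"dz":0,"turn":8.4},{"fingers":0.9,"dx":0,"dy":0,"dz":0,"turn":8.4},{"fingers":0.9,"dx":0,"dy":0,"dz":0,"turn":8.4},{"fingers":0.9,"dx":0,"dy":0,"dz":0,"turn":8.4},{"fingers":0.9,"dx":0,"dy":0,"dz":0,"turn":8.4}]'

```text
t: 5.55
tool_pos: [0.4272, 0.1511, 0.1383]
tcp_rot: [0.987, -0.16, -0.0, -0.001]
ft_force: [-0.2, 0.0, -1.1]
opening: 0.0257
grasp_force: 25.0
```

```bash
python3 -c "
from h import *
plan([456.4,-231.9,135],-108.1,12)"
```

```text
now [427.2 151.1 138.3] head -108.4 delta [  29.2 -383.    -3.3] turn -0.3 F [-0.2  0.  -1.1] open 25.7 t 5.55
{"dx":12.4,"dy":29.5,"dz":0.3,"turn":-0.02}
{"dx":12.4,"dy":29.5,"dz":0.3,"turn":-0.02}
{"dx":12.3,"dy":29.5,"dz":0.3,"turn":-0.02}
{"dx":12.3,"dy":29.5,"dz":0.3,"turn":-0.02}
{"dx":12.3,"dy":29.5,"dz":0.3,"turn":-0.02}
{"dx":12.3,"dy":29.6,"dz":0.3,"turn":-0.02}
{"dx":12.3,"dy":29.6,"dz":0.3,"turn":-0.02}
{"dx":12.3,"dy":29.6,"dz":0.3,"turn":-0.02}
{"dx":12.3,"dy":29.6,"dz":0.3,"turn":-0.02}
{"dx":12.3,"dy":29.6,"dz":0.3,"turn":-0.02}
{"dx":12.3,"dy":29.6,"dz":0.3,"turn":-0.02}
{"dx":12.2,"dy":29.6,"dz":0.3,"turn":-0.02}
```

Request:
apply_moves --targets '[{"fingers":0.9,"dx":12.4,"dy":29.5,"dz":0,"turn":-0.3},{"fingers":0.9,"dx":12.4,"dy":29.5,"dz":0,"turn":0},{"fingers":0.9,"dx":12.4,"dy":29.5,"dz":0,"turn":0},{"fingers":0.9,"dx":12.4,"dy":29.5,"dz":0,"turn":0},{"fingers":0.9,"dx":12.4,"dy":29.5,"dz":0,"turn":0},{"fingers":0.9,"dx":12.4,"dy":29.5,"dz":0,"turn":0},{"fingers":0.9,"dx":12.4,"dy":29.5,"dz":0,"turn":0},{"fingers":0.9,"dx":12.4,"dy":29.5,"dz":0,"turn":0},{"fingers":0.9,"dx":12.4,"dy":29.5,"dz":0,"turn":0},{"fingers":0.9,"dx":12.4,"dy":29.5,"dz":0,"turn":0},{"fingers":0.9,"dx":12,"dy":29.5,"dz":0,"turn":0},{"fingers":0.9,"dx":12,"dy":29.5,"dz":10,"turn":0}]'

```text
t: 6.75
tool_pos: [0.4614, -0.233, 0.1291]
tcp_rot: [0.988, -0.154, 0.001, -0.0]
ft_force: [0.2, 0.0, -2.1]
opening: 0.0259
grasp_force: 25.0
```

```bash
python3 -c "
from h import *
plan([456.4,-231.9,135],-108.1,1)
c=optics.capture('scene');save(c,'s1.png',(215,180,295,265),7)
d=optics.capture('top')
# fork slot predicted projections
a=np.radians(71.9);C=np.array([456.4,-231.9])/1e3;ax=np.array([np.cos(a),np.sin(a)]);ay=np.array([-ax[1],ax[0]])
for s in(-1,1):
  for w in(-1,1):
    P=np.r_[C+ax*.042*s+ay*.012*w,.074];u=proj(c,P);print(s,w,((u[0]-215)*7,(u[1]-180)*7))
"
```

```text
now [ 461.4 -233.   129.1] head -107.7 delta [-5.   1.1  5.9] turn 0.4 F [ 0.2  0.  -2.1] open 25.9 t 6.75
{"dx":-5.1,"dy":0.5,"dz":-5.9,"turn":0.39}
-1 -1 (np.float64(343.3500659606117), np.float64(366.45403831057166))
-1 1 (np.float64(296.088614368134), np.float64(391.5065569360332))
1 -1 (np.float64(232.08815340760233), np.float64(246.7834950522969))
1 1 (np.float64(185.879857673408), np.float64(269.9823960420322))
```

View pics/s1.png

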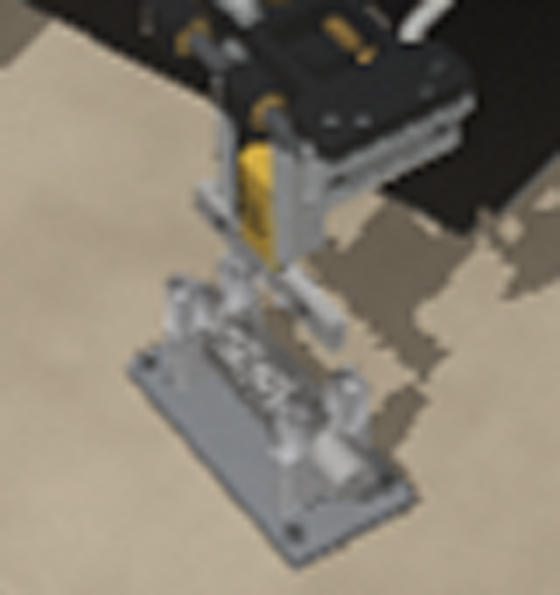

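The leaf is held upright above the forks (near fork tips at about (350,375) and (285,420), far ones at (238,262) and (182,285)), aligned within a few mm. I'll lower it into the forks.

Request:
apply_moves --targets '[{"fingers":0.9,"dx":-5,"dy":0.5,"dz":0,"turn":0.4},{"fingers":0.9,"dx":0,"dy":0,"dz":10,"turn":0},{"fingers":0.9,"dx":0,"dy":0,"dz":8,"turn":0},{"fingers":0.9,"dx":0,"dy":0,"dz":5,"turn":0},{"fingers":0.9,"dx":0,"dy":0,"dz":4,"turn":0},{"fingers":0.9,"dx":0,"dy":0,"dz":0,"turn":0}]'

```text
t: 7.45
tool_pos: [0.4554, -0.2301, 0.0998]
tcp_rot: [0.988, -0.157, -0.001, -0.0]
ft_force: [0.1, 0.8, -0.6]
opening: 0.026
grasp_force: 25.0
```

Request:
apply_moves --targets '[{"fingers":0.9,"dx":0,"dy":0,"dz":2,"turn":0},{"fingers":0.9,"dx":0,"dy":0,"dz":2,"turn":0},{"fingers":0.9,"dx":0,"dy":0,"dz":2,"turn":0},{"fingers":0.9,"dx":0,"dy":0,"dz":2,"turn":0},{"fingers":0.9,"dx":0,"dy":0,"dz":2,"turn":0},{"fingers":0.9,"dx":0,"dy":0,"dz":0,"turn":0}]'

```text
t: 8.05
tool_pos: [0.4555, -0.2307, 0.0902]
tcp_rot: [0.988, -0.158, -0.0, -0.0]
ft_force: [0.6, -0.9, -0.5]
opening: 0.0259
grasp_force: 25.0
```

Request:
apply_moves --targets '[{"fingers":0.9,"dx":0,"dy":0,"dz":2,"turn":0},{"fingers":0.9,"dx":0,"dy":0,"dz":2,"turn":0},{"fingers":0.9,"dx":0,"dy":0,"dz":1,"turn":0},{"fingers":0.9,"dx":0,"dy":0,"dz":1,"turn":0},{"fingers":0.9,"dx":0,"dy":0,"dz":0,"turn":0}]'

```text
t: 8.55
tool_pos: [0.4556, -0.2306, 0.0843]
tcp_rot: [0.988, -0.158, -0.0, -0.0]
ft_force: [0.4, -0.4, -1.4]
opening: 0.0261
grasp_force: 25.0
```

Request:
apply_moves --targets '[{"fingers":0.9,"dx":0,"dy":0,"dz":0.5,"turn":0},{"fingers":0.9,"dx":0,"dy":0,"dz":0.5,"turn":0},{"fingers":0.9,"dx":0,"dy":0,"dz":0,"turn":0}]'

```text
t: 8.85
tool_pos: [0.4557, -0.2308, 0.084]
tcp_rot: [0.987, -0.158, 0.0, -0.0]
ft_force: [-0.8, 1.2, 6.0]
opening: 0.0261
grasp_force: 25.0
```

Request:
apply_moves --targets '[{"fingers":0.9,"dx":0,"dy":0.5,"dz":0,"turn":0},{"fingers":0.9,"dx":0,"dy":0.5,"dz":0,"turn":0},{"fingers":0.9,"dx":0,"dy":0.5,"dz":0,"turn":0}]'

```text
t: 9.15
tool_pos: [0.4556, -0.2309, 0.084]
tcp_rot: [0.988, -0.157, 0.0, -0.001]
ft_force: [0.5, 2.8, 6.3]
opening: 0.0259
grasp_force: 25.0
```

Request:
apply_moves --targets '[{"fingers":0.9,"dx":0,"dy":0.5,"dz":0,"turn":0},{"fingers":0.9,"dx":0,"dy":0.5,"dz":0,"turn":0},{"fingers":0.9,"dx":0,"dy":0.5,"dz":0,"turn":0}]'

```text
t: 9.45
tool_pos: [0.4555, -0.2311, 0.0839]
tcp_rot: [0.988, -0.157, 0.0, -0.002]
ft_force: [0.4, 5.2, 7.9]
opening: 0.0258
grasp_force: 25.0
```

Request:
apply_moves --targets '[{"fingers":0.9,"dx":0,"dy":0.5,"dz":0,"turn":0},{"fingers":0.9,"dx":0,"dy":0.5,"dz":0,"turn":0},{"fingers":0.9,"dx":0,"dy":0.5,"dz":0,"turn":0}]'

```text
t: 9.75
tool_pos: [0.4554, -0.2319, 0.0839]
tcp_rot: [0.988, -0.157, 0.0, -0.003]
ft_force: [2.2, 5.9, 7.3]
opening: 0.0258
grasp_force: 25.0
```

Request:
apply_moves --targets '[{"fingers":0.9,"dx":0,"dy":0,"dz":-0.4,"turn":0},{"fingers":0.9,"dx":0,"dy":0,"dz":0,"turn":0}]'

```text
t: 9.95
tool_pos: [0.4547, -0.2345, 0.0841]
tcp_rot: [0.988, -0.157, 0.0, -0.0]
ft_force: [0.1, 2.4, 2.8]
opening: 0.0258
grasp_force: 25.0
```

Request:
apply_moves --targets '[{"fingers":0.9,"dx":0,"dy":1,"dz":0,"turn":0},{"fingers":0.9,"dx":0,"dy":1,"dz":0,"turn":0}]'

```text
t: 10.15
tool_pos: [0.454, -0.2363, 0.084]
tcp_rot: [0.988, -0.157, 0.0, -0.001]
ft_force: [2.0, 4.0, 5.8]
opening: 0.0256
grasp_force: 25.0
```

Request:
apply_moves --targets '[{"fingers":0.9,"dx":0,"dy":1,"dz":0,"turn":0},{"fingers":0.9,"dx":0,"dy":1,"dz":0,"turn":0}]'

```text
t: 10.35
tool_pos: [0.4534, -0.2381, 0.084]
tcp_rot: [0.988, -0.157, 0.0, -0.001]
ft_force: [1.1, 4.6, 5.6]
opening: 0.0258
grasp_force: 25.0
```

Request:
apply_moves --targets '[{"fingers":0.9,"dx":0,"dy":-2,"dz":-0.3,"turn":0},{"fingers":0.9,"dx":0,"dy":-1,"dz":0,"turn":0},{"fingers":0.9,"dx":0,"dy":-0.5,"dz":0,"turn":0}]'

```text
t: 10.65
tool_pos: [0.4536, -0.2369, 0.0842]
tcp_rot: [0.987, -0.158, 0.0, 0.001]
ft_force: [-0.7, -2.2, 1.6]
opening: 0.0255
grasp_force: 25.0
```

Request:
apply_moves --targets '[{"fingers":0.9,"dx":0,"dy":-0.7,"dz":0,"turn":0},{"fingers":0.9,"dx":0,"dy":-0.7,"dz":0,"turn":0},{"fingers":0.9,"dx":0,"dy":-0.7,"dz":0,"turn":0}]'

```text
t: 10.95
tool_pos: [0.4546, -0.2337, 0.0841]
tcp_rot: [0.987, -0.158, -0.0, 0.0]
ft_force: [-0.9, -0.9, 0.4]
opening: 0.0259
grasp_force: 25.0
```

Request:
apply_moves --targets '[{"fingers":0.9,"dx":0,"dy":-0.7,"dz":0,"turn":0},{"fingers":0.9,"dx":0,"dy":-0.7,"dz":0,"turn":0},{"fingers":0.9,"dx":0,"dy":-0.7,"dz":0,"turn":0}]'

```text
t: 11.25
tool_pos: [0.4554, -0.2314, 0.0842]
tcp_rot: [0.988, -0.158, -0.0, -0.0]
ft_force: [-0.2, -0.3, 1.0]
opening: 0.0259
grasp_force: 25.0
```

Request:
apply_moves --targets '[{"fingers":0.9,"dx":0,"dy":-0.7,"dz":0.2,"turn":0},{"fingers":0.9,"dx":0,"dy":-0.7,"dz":0,"turn":0},{"fingers":0.9,"dx":0,"dy":-0.7,"dz":0,"turn":0}]'

```text
t: 11.55
tool_pos: [0.4561, -0.2298, 0.0841]
tcp_rot: [0.987, -0.158, 0.0, 0.0]
ft_force: [-0.9, -2.5, 2.2]
opening: 0.026
grasp_force: 25.0
```

Request:
apply_moves --targets '[{"fingers":0.9,"dx":0,"dy":-0.7,"dz":0,"turn":0},{"fingers":0.9,"dx":0,"dy":-0.7,"dz":0,"turn":0},{"fingers":0.9,"dx":0,"dy":-0.7,"dz":0,"turn":0}]'

```text
t: 11.85
tool_pos: [0.4568, -0.2278, 0.0841]
tcp_rot: [0.987, -0.158, 0.0, 0.0]
ft_force: [0.5, -2.5, 3.3]
opening: 0.0257
grasp_force: 25.0
```

Request:
apply_moves --targets '[{"fingers":0.9,"dx":0,"dy":-0.7,"dz":0,"turn":0},{"fingers":0.9,"dx":0,"dy":-0.7,"dz":0,"turn":0},{"fingers":0.9,"dx":0,"dy":-0.7,"dz":0,"turn":0}]'

```text
t: 12.15
tool_pos: [0.4574, -0.2257, 0.0841]
tcp_rot: [0.987, -0.158, 0.0, 0.0]
ft_force: [-0.9, -3.0, 3.6]
opening: 0.0259
grasp_force: 25.0
```

Request:
apply_moves --targets '[{"fingers":0.9,"dx":0,"dy":0,"dz":-14,"turn":0},{"fingers":0.9,"dx":0,"dy":0,"dz":-20,"turn":0},{"fingers":0.9,"dx":0,"dy":0,"dz":-20,"turn":0},{"fingers":0.9,"dx":-16,"dy":-38.8,"dz":0,"turn":0},{"fingers":0.9,"dx":-16,"dy":-38.8,"dz":0,"turn":0},{"fingers":0.9,"dx":-16,"dy":-38.8,"dz":0,"turn":0},{"fingers":0.9,"dx":-16,"dy":-38.8,"dz":0,"turn":0},{"fingers":0.9,"dx":-16,"dy":-38.8,"dz":0,"turn":0},{"fingers":0.9,"dx":-16,"dy":-38.8,"dz":0,"turn":0},{"fingers":0.9,"dx":-16,"dy":-38.8,"dz":0,"turn":0},{"fingers":0.9,"dx":-16,"dy":-38.8,"dz":0,"turn":0},{"fingers":0.9,"dx":-16,"dy":-38.8,"dz":0,"turn":0}]'

```text
t: 13.35
tool_pos: [0.4271, 0.1542, 0.1382]
tcp_rot: [0.988, -0.157, -0.002, -0.001]
ft_force: [0.8, -0.5, -1.0]
opening: 0.0258
grasp_force: 25.0
```

Request:
apply_moves --targets '[{"fingers":0.9,"dx":0,"dy":0,"dz":0,"turn":-8.4},{"fingers":0.9,"dx":0,"dy":0,"dz":0,"turn":-8.4},{"fingers":0.9,"dx":0,"dy":0,"dz":0,"turn":-8.4},{"fingers":0.9,"dx":0,"dy":0,"dz":0,"turn":-8.4},{"fingers":0.9,"dx":0,"dy":0,"dz":0,"turn":-8.4},{"fingers":0.9,"dx":0,"dy":0,"dz":0,"turn":-8.4},{"fingers":0.9,"dx":0,"dy":0,"dz":0,"turn":-8.4},{"fingers":0.9,"dx":0,"dy":0,"dz":0,"turn":-8.4},{"fingers":0.9,"dx":0,"dy":0,"dz":0,"turn":-8.4},{"fingers":0.9,"dx":0,"dy":0,"dz":0,"turn":-8.4},{"fingers":0.9,"dx":0,"dy":0,"dz":0,"turn":-8.4},{"fingers":0.9,"dx":0,"dy":0,"dz":0,"turn":-8.4}]'

```text
t: 14.55
tool_pos: [0.4274, 0.1517, 0.1383]
tcp_rot: [0.748, 0.663, -0.001, -0.001]
ft_force: [-0.3, -0.8, -1.6]
opening: 0.0259
grasp_force: 25.0
```

```bash
python3 -c "
from h import *
plan([488.5,142,110],-7.5,4)"
```

```text
now [427.4 151.7 138.3] head -6.9 delta [ 61.1  -9.7 -28.3] turn 0.6 F [-0.3 -0.8 -1.6] open 25.9 t 14.55
{"dx":-0.6,"dy":15.4,"dz":7.1,"turn":0.15}
{"dx":-0.5,"dy":15.4,"dz":7.1,"turn":0.15}
{"dx":-0.5,"dy":15.4,"dz":7.1,"turn":0.15}
{"dx":-0.5,"dy":15.4,"dz":7.1,"turn":0.15}
```

Request:
apply_moves --targets '[{"fingers":0.9,"dx":-0.5,"dy":15.4,"dz":7,"turn":0.3},{"fingers":0.9,"dx":-0.5,"dy":15.4,"dz":7,"turn":0.3},{"fingers":0.9,"dx":-0.5,"dy":15.4,"dz":7,"turn":0},{"fingers":0.9,"dx":-0.5,"dy":15.4,"dz":7,"turn":0},{"fingers":0.9,"dx":0,"dy":0,"dz":15,"turn":0},{"fingers":0.9,"dx":0,"dy":0,"dz":15,"turn":0},{"fingers":0.9,"dx":0,"dy":0,"dz":10,"turn":0},{"fingers":0.9,"dx":0,"dy":0,"dz":0,"turn":0}]'

```text
t: 15.35
tool_pos: [0.4894, 0.1403, 0.0682]
tcp_rot: [0.755, 0.656, -0.002, -0.0]
ft_force: [0.1, -0.5, -1.1]
opening: 0.0256
grasp_force: 25.0
```

```bash
python3 -c "
from h import *
plan([488.5,142.3,39],-7.5,1)"
```

```text
now [489.4 140.3  68.2] head -8.0 delta [ -0.9   2.  -29.2] turn -0.5 F [ 0.1 -0.5 -1.1] open 25.6 t 15.35
{"dx":1.9,"dy":-1.2,"dz":29.2,"turn":-0.51}
```

Request:
apply_moves --targets '[{"fingers":0.9,"dx":1.5,"dy":-1,"dz":8,"turn":-0.5},{"fingers":0.9,"dx":0,"dy":0,"dz":8,"turn":0},{"fingers":0.9,"dx":0,"dy":0,"dz":6,"turn":0},{"fingers":0.9,"dx":0,"dy":0,"dz":4,"turn":0},{"fingers":0.9,"dx":0,"dy":0,"dz":2.5,"turn":0},{"fingers":0.9,"dx":0,"dy":0,"dz":0,"turn":0}]'

```text
t: 15.95
tool_pos: [0.489, 0.1425, 0.0412]
tcp_rot: [0.751, 0.66, -0.0, -0.0]
ft_force: [-0.2, -0.0, -0.6]
opening: 0.026
grasp_force: 25.0
```

Request:
apply_moves --targets '[{"fingers":0.9,"dx":0,"dy":0,"dz":2,"turn":0},{"fingers":0.9,"dx":0,"dy":0,"dz":1,"turn":0},{"fingers":0.45,"dx":0,"dy":0,"dz":0,"turn":0},{"fingers":0.45,"dx":0,"dy":0,"dz":0,"turn":0},{"fingers":0.45,"dx":0,"dy":0,"dz":0,"turn":0},{"fingers":0.45,"dx":0,"dy":0,"dz":-15,"turn":0},{"fingers":0.45,"dx":0,"dy":0,"dz":-25,"turn":0},{"fingers":0.45,"dx":0,"dy":0,"dz":-25,"turn":0},{"fingers":0.45,"dx":25,"dy":0,"dz":0,"turn":0},{"fingers":0.45,"dx":30,"dy":0,"dz":0,"turn":0},{"fingers":0.45,"dx":0,"dy":0,"dz":0,"turn":0}]'

```text
t: 17.05
tool_pos: [0.4965, 0.2022, 0.1037]
tcp_rot: [0.749, 0.662, 0.002, -0.001]
ft_force: [-0.7, 0.2, 0.1]
opening: 0.0517
grasp_force: 0.0
```

```bash
python3 -c "
from h import *
plan([495,196.5,38],-7.5,1)
c=optics.capture('scene');save(c,'g2.png',(140,120,230,210),6)"
```

```text
now [496.5 202.2 103.7] head -7.1 delta [ -1.5  -5.7 -65.7] turn 0.4 F [-0.7  0.2  0.1] open 51.7 t 17.05
{"dx":-5.8,"dy":-0.8,"dz":65.7,"turn":0.42}
```

View pics/g2.png

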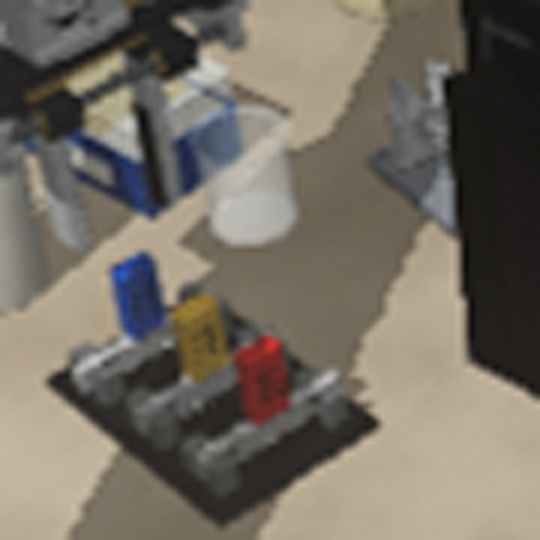

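Yellow stands upright at (200,335), back in its slot. The gripper is over blue at (137,295), so I'll go down and take it.

Request:
apply_moves --targets '[{"fingers":0.45,"dx":-5,"dy":-1,"dz":4,"turn":0.4},{"fingers":0.45,"dx":0,"dy":0,"dz":15,"turn":0},{"fingers":0.45,"dx":0,"dy":0,"dz":0,"turn":0}]'

```text
t: 17.4
tool_pos: [0.4931, 0.1899, 0.0831]
tcp_rot: [0.755, 0.656, -0.002, -0.0]
ft_force: [-1.3, -0.0, -0.4]
opening: 0.052
grasp_force: 0.0
```

```bash
python3 -c "
from h import *
plan([495,196.5,38],-7.5,1)"
```

```text
now [493.1 189.9  83.1] head -8.0 delta [  1.9   6.6 -45.1] turn -0.5 F [-1.3 -0.  -0.4] open 52.0 t 17.4
{"dx":6.8,"dy":1.0,"dz":45.1,"turn":-0.49}
```

Request:
apply_moves --targets '[{"fingers":0.45,"dx":4,"dy":0,"dz":0,"turn":0},{"fingers":0.45,"dx":0,"dy":0,"dz":0,"turn":0},{"fingers":0.45,"dx":0,"dy":0,"dz":0,"turn":0},{"fingers":0.45,"dx":0,"dy":0,"dz":0,"turn":0}]'

```text
t: 17.8
tool_pos: [0.4953, 0.1963, 0.0848]
tcp_rot: [0.754, 0.657, 0.0, 0.0]
ft_force: [-0.2, 0.2, -0.5]
opening: 0.0521
grasp_force: 0.0
```

```bash
python3 -c "
from h import *
plan([495,196.5,38],-7.5,1)"
```

```text
now [495.3 196.3  84.8] head -7.8 delta [ -0.3   0.2 -46.8] turn -0.3 F [-0.2  0.2 -0.5] open 52.1 t 17.8
{"dx":0.2,"dy":-0.4,"dz":46.8,"turn":-0.33}
```

Settled on target. Next I'll grip, lift, retreat and turn as before.

Request:
apply_moves --targets '[{"fingers":0.45,"dx":0,"dy":0,"dz":16,"turn":0},{"fingers":0.45,"dx":0,"dy":0,"dz":16,"turn":0},{"fingers":0.45,"dx":0,"dy":0,"dz":10,"turn":0},{"fingers":0.45,"dx":0,"dy":0,"dz":4.8,"turn":0},{"fingers":0.9,"dx":0,"dy":0,"dz":0,"turn":0},{"fingers":0.9,"dx":0,"dy":0,"dz":0,"turn":0},{"fingers":0.9,"dx":0,"dy":0,"dz":0,"turn":0},{"fingers":0.9,"dx":0,"dy":0,"dz":0,"turn":0},{"fingers":0.9,"dx":0,"dy":0,"dz":0,"turn":0}]' --force 25

```text
t: 18.7
tool_pos: [0.4952, 0.1965, 0.0381]
tcp_rot: [0.754, 0.657, 0.0, -0.0]
ft_force: [-0.8, -0.2, 2.7]
opening: 0.0256
grasp_force: 25.0
```

Request:
apply_moves --targets '[{"fingers":0.9,"dx":0,"dy":0,"dz":-12,"turn":0},{"fingers":0.9,"dx":0,"dy":0,"dz":-20,"turn":0},{"fingers":0.9,"dx":0,"dy":0,"dz":-25,"turn":0},{"fingers":0.9,"dx":0,"dy":0,"dz":-25,"turn":0},{"fingers":0.9,"dx":-5,"dy":-15,"dz":-18,"turn":0},{"fingers":0.9,"dx":-25,"dy":-25,"dz":0,"turn":0},{"fingers":0.9,"dx":-25,"dy":-20,"dz":0,"turn":0}]'

```text
t: 19.4
tool_pos: [0.4275, 0.15, 0.1388]
tcp_rot: [0.753, 0.658, 0.001, 0.0]
ft_force: [-0.3, 0.0, -1.7]
opening: 0.0258
grasp_force: 25.0
```

Request:
apply_moves --targets '[{"fingers":0.9,"dx":0,"dy":0,"dz":0,"turn":8.4},{"fingers":0.9,"dx":0,"dy":0,"dz":0,"turn":8.4},{"fingers":0.9,"dx":0,"dy":0,"dz":0,"turn":8.4},{"fingers":0.9,"dx":0,"dy":0,"dz":0,"turn":8.4},{"fingers":0.9,"dx":0,"dy":0,"dz":0,"turn":8.4},{"fingers":0.9,"dx":0,"dy":0,"dz":0,"turn":8.4},{"fingers":0.9,"dx":0,"dy":0,"dz":0,"turn":8.4},{"fingers":0.9,"dx":0,"dy":0,"dz":0,"turn":8.4},{"fingers":0.9,"dx":0,"dy":0,"dz":0,"turn":8.4},{"fingers":0.9,"dx":0,"dy":0,"dz":0,"turn":8.4},{"fingers":0.9,"dx":0,"dy":0,"dz":0,"turn":8.4},{"fingers":0.9,"dx":0,"dy":0,"dz":0,"turn":7.9}]'

```text
t: 20.6
tool_pos: [0.4283, 0.1503, 0.1384]
tcp_rot: [0.987, -0.16, 0.0, -0.001]
ft_force: [0.1, -0.3, -1.4]
opening: 0.0256
grasp_force: 25.0
```

```bash
python3 -c "
from h import *
plan([455.6,-230.8,130],-108.1,12)" | head -3
```

```text
now [428.3 150.3 138.4] head -108.5 delta [  27.3 -381.1   -8.4] turn -0.4 F [ 0.1 -0.3 -1.4] open 25.6 t 20.6
{"dx":12.2,"dy":29.4,"dz":0.7,"turn":-0.03}
{"dx":12.2,"dy":29.4,"dz":0.7,"turn":-0.03}
```

Request:
apply_moves --targets '[{"fingers":0.9,"dx":13,"dy":32,"dz":0,"turn":-0.4},{"fingers":0.9,"dx":13,"dy":32,"dz":0,"turn":0},{"fingers":0.9,"dx":13,"dy":32,"dz":0,"turn":0},{"fingers":0.9,"dx":13,"dy":32,"dz":0,"turn":0},{"fingers":0.9,"dx":13,"dy":32,"dz":0,"turn":0},{"fingers":0.9,"dx":13,"dy":32,"dz":0,"turn":0},{"fingers":0.9,"dx":13,"dy":32,"dz":0,"turn":0},{"fingers":0.9,"dx":13,"dy":32,"dz":0,"turn":0},{"fingers":0.9,"dx":13,"dy":32,"dz":0,"turn":0},{"fingers":0.9,"dx":13,"dy":32,"dz":0,"turn":0},{"fingers":0.9,"dx":11,"dy":22,"dz":3,"turn":0},{"fingers":0.9,"dx":5,"dy":11,"dz":5,"turn":0}]'

```text
t: 21.8
tool_pos: [0.46, -0.234, 0.1308]
tcp_rot: [0.988, -0.155, 0.001, 0.001]
ft_force: [-0.6, 1.0, -1.2]
opening: 0.026
grasp_force: 25.0
```

Request:
apply_moves --targets '[{"fingers":0.9,"dx":0,"dy":0,"dz":10,"turn":0},{"fingers":0.9,"dx":0,"dy":0,"dz":8,"turn":0},{"fingers":0.9,"dx":0,"dy":0,"dz":5,"turn":0},{"fingers":0.9,"dx":0,"dy":0,"dz":0,"turn":0}]'

```text
t: 22.2
tool_pos: [0.4591, -0.2291, 0.1058]
tcp_rot: [0.988, -0.153, -0.001, -0.001]
ft_force: [-0.5, 0.2, -1.8]
opening: 0.0258
grasp_force: 25.0
```

```bash
python3 -c "
from h import *
plan([455.6,-230.8,90],-108.1,1)" | head -3
```

```text
now [ 459.1 -229.1  105.8] head -107.6 delta [ -3.5  -1.7 -15.8] turn 0.5 F [-0.5  0.2 -1.8] open 25.8 t 22.2
{"dx":-2.8,"dy":2.7,"dz":15.8,"turn":0.45}
```

Request:
apply_moves --targets '[{"fingers":0.9,"dx":-2.8,"dy":-1,"dz":2,"turn":0.4},{"fingers":0.9,"dx":0,"dy":0,"dz":4,"turn":0},{"fingers":0.9,"dx":0,"dy":0,"dz":4,"turn":0},{"fingers":0.9,"dx":0,"dy":0,"dz":4,"turn":0},{"fingers":0.9,"dx":0,"dy":0,"dz":3,"turn":0},{"fingers":0.9,"dx":0,"dy":0,"dz":3,"turn":0},{"fingers":0.9,"dx":0,"dy":0,"dz":1.7,"turn":0},{"fingers":0.9,"dx":0,"dy":0,"dz":0,"turn":0}]'

```text
t: 23.0
tool_pos: [0.457, -0.229, 0.0847]
tcp_rot: [0.988, -0.158, -0.0, -0.0]
ft_force: [-0.0, -0.1, -1.3]
opening: 0.026
grasp_force: 25.0
```

Request:
apply_moves --targets '[{"fingers":0.9,"dx":0,"dy":-1.5,"dz":0.5,"turn":0},{"fingers":0.9,"dx":0,"dy":-1,"dz":0.4,"turn":0},{"fingers":0.9,"dx":0,"dy":0,"dz":0,"turn":0}]'

```text
t: 23.3
tool_pos: [0.458, -0.2266, 0.0842]
tcp_rot: [0.988, -0.157, 0.0, 0.0]
ft_force: [0.6, -1.2, -0.8]
opening: 0.0257
grasp_force: 25.0
```

Request:
apply_moves --targets '[{"fingers":0.9,"dx":0,"dy":0.7,"dz":0,"turn":0},{"fingers":0.9,"dx":0,"dy":0.7,"dz":0,"turn":0},{"fingers":0.9,"dx":0,"dy":0.7,"dz":0,"turn":0}]'

```text
t: 23.6
tool_pos: [0.4575, -0.2284, 0.0841]
tcp_rot: [0.988, -0.157, 0.0, -0.0]
ft_force: [0.1, 0.5, -0.6]
opening: 0.0256
grasp_force: 25.0
```

Request:
apply_moves --targets '[{"fingers":0.9,"dx":0,"dy":0.7,"dz":0,"turn":0},{"fingers":0.9,"dx":0,"dy":0.7,"dz":0,"turn":0},{"fingers":0.9,"dx":0,"dy":0.7,"dz":0,"turn":0}]'

```text
t: 23.9
tool_pos: [0.4565, -0.2308, 0.084]
tcp_rot: [0.987, -0.158, -0.0, 0.0]
ft_force: [0.1, 0.3, -1.3]
opening: 0.0261
grasp_force: 25.0
```

Request:
apply_moves --targets '[{"fingers":0.9,"dx":0,"dy":0,"dz":0.5,"turn":0},{"fingers":0.9,"dx":0,"dy":0,"dz":0,"turn":0}]'

```text
t: 24.1
tool_pos: [0.4566, -0.2306, 0.0835]
tcp_rot: [0.988, -0.158, -0.0, 0.0]
ft_force: [0.8, 0.2, -0.8]
opening: 0.0256
grasp_force: 25.0
```

Request:
apply_moves --targets '[{"fingers":0.9,"dx":0,"dy":0,"dz":0.5,"turn":0},{"fingers":0.9,"dx":0,"dy":0,"dz":0.5,"turn":0},{"fingers":0.9,"dx":0,"dy":0,"dz":0,"turn":0}]'

```text
t: 24.4
tool_pos: [0.4566, -0.2305, 0.0825]
tcp_rot: [0.988, -0.158, -0.0, -0.0]
ft_force: [0.4, -0.2, -1.2]
opening: 0.026
grasp_force: 25.0
```

Request:
apply_moves --targets '[{"fingers":0.9,"dx":0,"dy":0,"dz":0.5,"turn":0},{"fingers":0.9,"dx":0,"dy":0,"dz":0.5,"turn":0},{"fingers":0.9,"dx":0,"dy":0,"dz":0.5,"turn":0},{"fingers":0.9,"dx":0,"dy":0,"dz":0,"turn":0}]'

```text
t: 24.8
tool_pos: [0.4566, -0.2305, 0.081]
tcp_rot: [0.988, -0.158, -0.0, -0.0]
ft_force: [-0.0, 0.1, -1.8]
opening: 0.0258
grasp_force: 25.0
```

Request:
apply_moves --targets '[{"fingers":0.9,"dx":0,"dy":0,"dz":0.5,"turn":0},{"fingers":0.9,"dx":0,"dy":0,"dz":0.4,"turn":0},{"fingers":0.9,"dx":0,"dy":0,"dz":0.4,"turn":0},{"fingers":0.9,"dx":0,"dy":0,"dz":0,"turn":0}]'

```text
t: 25.2
tool_pos: [0.4567, -0.2305, 0.0801]
tcp_rot: [0.988, -0.158, 0.0, -0.0]
ft_force: [-1.4, 1.1, 4.8]
opening: 0.026
grasp_force: 25.0
```

Request:
apply_moves --targets '[{"fingers":0.9,"dx":0,"dy":0,"dz":0.4,"turn":0},{"fingers":0.9,"dx":0,"dy":0,"dz":0,"turn":0},{"fingers":0.9,"dx":0,"dy":0,"dz":0,"turn":0},{"fingers":0.9,"dx":0,"dy":0,"dz":0,"turn":0},{"fingers":0.9,"dx":0,"dy":0,"dz":0,"turn":0}]'

```text
t: 25.7
tool_pos: [0.4567, -0.2305, 0.0801]
tcp_rot: [0.988, -0.158, 0.0, -0.0]
ft_force: [-2.1, 2.7, 9.4]
opening: 0.026
grasp_force: 25.0
```

Request:
apply_moves --targets '[{"fingers":0.9,"dx":0,"dy":0,"dz":-0.8,"turn":0},{"fingers":0.9,"dx":0,"dy":0,"dz":0,"turn":0},{"fingers":0.45,"dx":0,"dy":0,"dz":0,"turn":0},{"fingers":0.45,"dx":0,"dy":0,"dz":0,"turn":0},{"fingers":0.45,"dx":0,"dy":0,"dz":0,"turn":0},{"fingers":0.45,"dx":0,"dy":0,"dz":-5,"turn":0},{"fingers":0.45,"dx":0,"dy":0,"dz":-15,"turn":0},{"fingers":0.45,"dx":0,"dy":0,"dz":-25,"turn":0},{"fingers":0.45,"dx":0,"dy":0,"dz":-25,"turn":0},{"fingers":0.45,"dx":-10,"dy":-20,"dz":-25,"turn":0},{"fingers":0.45,"dx":-13,"dy":-35,"dz":0,"turn":0},{"fingers":0.45,"dx":-13,"dy":-35,"dz":0,"turn":0}]'

```text
t: 26.9
tool_pos: [0.4508, -0.1335, 0.1763]
tcp_rot: [0.987, -0.158, 0.001, -0.0]
ft_force: [0.7, 0.7, 0.1]
opening: 0.0517
grasp_force: 0.0
```

Request:
apply_moves --targets '[{"fingers":0.45,"dx":-13,"dy":-30,"dz":0,"turn":0},{"fingers":0.45,"dx":0,"dy":0,"dz":0,"turn":0},{"fingers":0.45,"dx":0,"dy":0,"dz":0,"turn":0},{"fingers":0.45,"dx":0,"dy":0,"dz":0,"turn":0}]'

```text
t: 27.3
tool_pos: [0.4477, -0.1026, 0.1755]
tcp_rot: [0.987, -0.158, 0.001, 0.0]
ft_force: [0.0, -0.4, 0.2]
opening: 0.0519
grasp_force: 0.0
```

```bash
python3 -c "
from h import *
c=optics.capture('scene');save(c,'end.png',(140,140,300,265),5)
im=c['img'];hsv=cv2.cvtColor(im,cv2.COLOR_RGB2HSV);H,S,V=[hsv[...,i].astype(int) for i in range(3)]
b=np.zeros(H.shape,bool);b[200:265,225:285]=1
m=b&(H>105)&(H<125)&(S>120)&(V>60);ys,xs=np.nonzero(m);print(len(xs),xs.min(),xs.max(),ys.min(),ys.max(),xs.mean(),ys.mean())
for z in (.073,.098,.123): print(proj(c,[.4567,-.2305,z]))
print(status.state()['tool_pos'],status.state()['t'])"
```

```text
87 248 255 213 228 252.09195402298852 220.51724137931035
(np.float64(252.31520159493888), np.float64(225.30244953809913))
(np.float64(252.160922543679), np.float64(219.59377368358912))
(np.float64(252.00234207557463), np.float64(213.7259356208623))
[ 0.44762195 -0.10280586  0.1754904 ] 27.35
```

View pics/end.png

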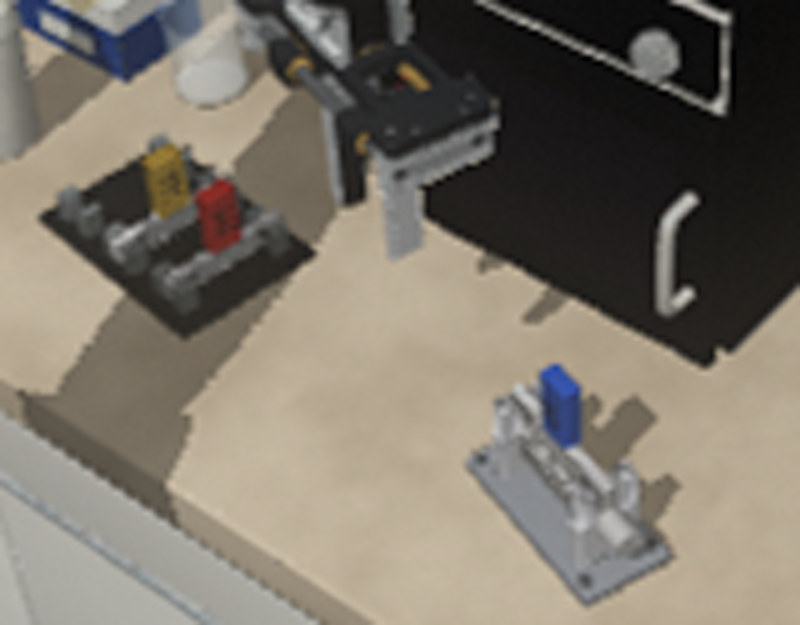

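The blue leaf stands upright and let go in the stand's forks at (562,405), which matches the projected home height. Yellow (167,180) and red (218,215) stand in the rack, and the gripper is clear.

```bash
python3 -c "
from rig import job
print(job.hand_in())"
```

```text
the job is handed in; nothing more can be done
None
```

The blue leaf fits: it dropped fully home in the front screw's thread, was pressed with about 10 N and let go upright; yellow only rode on the crests and is back in the rack with red (not tried), and the job is handed in (no verdict was returned).

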